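# Unstack the lidded pots onto their trivets

## Task

The four white lidded pots have come up from the kitchen stacked two by two. Take the stacks apart and seat each pot flat in the recess of its own wooden trivet, matched in both shape and size (round pots in round recesses, square ones in square, large in large, small in small), the square pots turned so that their sides run with the sides of the recess. Never tip a pot over, and leave the lime and the bottle stopper that stand among them where they are.

Things in the scene. Friction and masses are not known exactly. Their poses are not given: they have to be found in the camera images.
- large_round_pot: Large round pot, 64 mm across, 50 mm tall, 0.28 kg give or take a third. White glazed ceramic with a flat cork lid set into its mouth inside a white rim 6 mm wide; the lid stays on. Origin: centre of its underside, z up; it may stand at any turn. At the start it stands on the stand's top and carries one of the two small pots (either one, up to 6 mm off centre, turned anyhow).
- large_square_pot: Large square pot, 60 x 60 mm, 50 mm tall, 0.28 kg give or take a third. White glazed ceramic with a flat cork lid set into its mouth inside a white rim 6 mm wide; the lid stays on. Origin: centre of its underside, z up; x and y along its sides. At the start it stands on the stand's top and carries one of the two small pots (either one, up to 6 mm off centre, turned anyhow).
- small_round_pot: Small round pot, 42 mm across, 44 mm tall, 0.12 kg give or take a third. White glazed ceramic with a flat cork lid set into its mouth inside a white rim 6 mm wide; the lid stays on. Origin: centre of its underside, z up; it may stand at any turn. At the start it stands on the lid of one of the two large pots, its underside 50 mm above the stand's top.
- small_square_pot: Small square pot, 38 x 38 mm, 44 mm tall, 0.12 kg give or take a third. White glazed ceramic with a flat cork lid set into its mouth inside a white rim 6 mm wide; the lid stays on. Origin: centre of its underside, z up; x and y along its sides. At the start it stands on the lid of one of the two large pots, its underside 50 mm above the stand's top.
- large_round_trivet: Large round trivet of light wood, 92 mm across, with a round recess 80 mm across. Fixed to the stand. 12 mm tall in all; the floor of its recess is 6 mm above the stand's top, with a rim 6 mm wide and 6 mm high round it. Origin: centre of its underside, z up.
- large_square_trivet: Large square trivet of light wood, 88 x 88 mm, with a square recess 76 x 76 mm. Fixed to the stand. 12 mm tall in all; the floor of its recess is 6 mm above the stand's top, with a rim 6 mm wide and 6 mm high round it. Origin: centre of its underside, z up, x and y along its sides.
- small_round_trivet: Small round trivet of light wood, 70 mm across, with a round recess 58 mm across. Fixed to the stand. 12 mm tall in all; the floor of its recess is 6 mm above the stand's top, with a rim 6 mm wide and 6 mm high round it. Origin: centre of its underside, z up.
- small_square_trivet: Small square trivet of light wood, 64 x 64 mm, with a square recess 52 x 52 mm. Fixed to the stand. 12 mm tall in all; the floor of its recess is 6 mm above the stand's top, with a rim 6 mm wide and 6 mm high round it. Origin: centre of its underside, z up, x and y along its sides.
- stopper: Bystander: steel bottle stopper standing on its head, 33 mm across, 48 mm tall, loose. Origin: centre of its underside.
- lime: Bystander: green lime, 52 x 43 x 42 mm, loose. Origin: centre of its underside as it lies at the start.

How it is judged:
By the outcome, as a careful person would: the job done as asked, in the order asked, and still so for the second after the job is handed in, with the robot touching nothing.
It also fails if it takes over 96 s, if anything falls off the work surface, if the arm or the gripper's body presses on something with over 40 N, if the wrist force passes 120 N, or if a joint passes its speed limit or range.

## Robot

A 7-joint arm with a two-finger parallel gripper is mounted at the origin on a cart in front of the work surface, level with it; the furniture and walls round the work are solid. World frame = base frame: x ahead of the robot, y to its left, z up, the work surface at z = 0. Lengths are in m, angles in rad, forces in N, time in s.
With the tool pointing down it reaches from about 0.35 to 0.9 m from the base axis. Payload 8.1 kg.
Tool frame: the origin (TCP) lies on the centre line of the jaws, within the pads' length; the fingertips stand 11 mm ahead of it and the grasp point (between the pads) lies 8 mm behind it; z points along the fingers, y is the line along which they close (so a half turn about z gives the same grasp; the last joint's range is limited). The gripper opens to 85 mm and grips with 20 to 120 N. Pads are 22 mm wide; open, the fingers measure 114 mm over their backs; the gripper's body (76 mm by 85 mm) begins 54 mm behind the grasp point. The pads swing forward as they close: fully open they stand 13 mm farther back than shut.
Start: joints at [-1.24, 0.434, 0.025, 1.573, -0.012, 1.134, -0.075], TCP at [0.263, 0.567, 0.242] pointing down, gripper open.
Joint ranges: [-2.62, 2.62], [-0.44, 2.09], [-1.27, 1.32], [0.08, 2.57], [-1.32, 4.46], [0.12, 2], [-2.74, 2.74]. Speed limits (rad/s): [2.22, 2.22, 3.01, 3.01, 3.14, 3.14, 3.14].

## Interface

Orientations are given as a unit quaternion [x, y, z, w].
In Python, from bench import readout, vision, ctrl gives the robot as it stands.
- The arm moves only by the shell command python3 -m handwheel 'ROWS'. ROWS is JSON, one flat list of numbers, 7 for each row, row after row: the gripper's target within -1 to 1 (shut at 1, half-way at 0, fully open at -1), then the shift along the tool's x, y, z in units of 40 cm (1.0 is 40 cm), then the turn, a rotation vector about the tool's x, y, z in units of 2 pi rad (1.0 is 2 pi rad). A call has 1 to 10 rows; each row is the pose to reach, as a shift and turn from the pose commanded when the call began, along the tool's axes at that moment, turning the shorter way round; what a row does not reach only later rows make up. A row lasts 1/10 s, in which the tool goes at most 50 mm and 8.59 degrees, less where a joint would pass 70% of its speed; a pose out of reach is approached as far as the arm can. A call with a number of a shift or a turn outside -1 to 1 is refused whole. A call with a gripper value outside its range is refused whole. The fingers move at their own pace and stop on an object; the grip force is fixed at half the most. Time passes only in rows, so rows that repeat a pose let the fingers close. It gives the time, the measured TCP pose, the force, the opening and the grip force at its end, in the units of the state.
- readout.get_state(): the state, without advancing time (a new reading comes with each control period).
- vision.read_camera(name): name is "side" or "top"; returns a dict with "pixels" (420x560x3 uint8, red, green, blue), "depth" (420x560 float32, m along the optical axis (not along the pixel's ray), 0 where there is no reading), "mtx" (3x3 intrinsics, pixels), "dist_coeffs" ([k1, k2, p1, p2, k3] as OpenCV has them; the pictures are not rectified), "extrinsics" (4x4, takes a point from world to camera coordinates). Camera axes: x right, y up, looking along -z (the intrinsics and any distortion apply to the point x, -y, -z); pixel columns grow to the right and rows downward; lengths in m; the calibration is good to about 2 mm. A picture is of the moment at which its call begins.
- ctrl.job_done(): hands the job in; it is judged then, once.
The state is a dict: "time": time; "joint_positions": joint angles; "qd": joint speeds; "tau": joint torques, N m; "position": TCP position; "ee_rot": TCP orientation; "ft_force": force on the tool from outside, world axes, zero at the start; "moment": the same for the moment, N m; "width": finger opening in m; "gripper_force": force on a finger pad.
Only numpy, scipy, OpenCV 4.12 (cv2) and the standard library are available. Lean on these libraries where they do the work, as an engineer would, in place of code of your own. Each camera call takes 0.05 s, during which the arm holds its last target. There are 200 camera calls.

## Working session

There is one attempt and no reset: what is moved stays moved. The work goes in short steps, Python scripts to look and compute and a shell command to move; the robot and the scene stay as the last step left them, time stands still between calls to the robot, and variables do not carry over. Pictures are saved under pics/ and viewed, at most 14 in all, crops included, and the job is handed in when it is done.

```bash
ls; mkdir -p pics
cat > h.py <<'E'
import numpy as np, cv2
from bench import readout, vision, ctrl
def cam(n):
    c=vision.read_camera(n); return {k:np.array(v) for k,v in c.items()}
def pts(c,uv):
    uv=np.array(uv,float).reshape(-1,1,2)
    n=cv2.undistortPoints(uv,c['mtx'],c['dist_coeffs']).reshape(-1,2)
    T=np.linalg.inv(c['extrinsics'])
    d=np.column_stack([n[:,0],-n[:,1],-np.ones(len(n))])
    return T[:3,3], d@T[:3,:3].T
def at_z(c,uv,z):
    o,d=pts(c,uv); s=(z-o[2])/d[:,2]; return o+d*s[:,None]
def cloud(c):
    h,w=c['depth'].shape
    u,v=np.meshgrid(np.arange(w),np.arange(h))
    o,d=pts(c,np.stack([u,v],-1).reshape(-1,2))
    return (o+d*c['depth'].reshape(-1,1)).reshape(h,w,3)
E
python3 - <<'E'
from h import *
for n in('top','side'):
    c=cam(n); cv2.imwrite(f'pics/{n}0.png',c['pixels'][...,::-1]); np.savez(f'{n}0.npz',**c)
    print(n,np.linalg.inv(c['extrinsics'])[:3,3],c['mtx'][0])
print(readout.get_state())
E
```

```text
pics
top [0.37969294 0.00376044 1.24405312] [496.43002457   0.         282.32942913]
side [0.44717952 0.68408858 0.56960139] [431.39031791   0.         273.12852507]
{'time': 0.1, 'joint_positions': array([-1.2396114 ,  0.43515075,  0.02499335,  1.57397229, -0.01162881,
        1.13400013, -0.07511044]), 'qd': array([-0.00050446, -0.00304166,  0.00037262, -0.00246587,  0.00089414,
        0.00107743,  0.00070416]), 'tau': array([ 2.40403657e-03, -6.71750307e+01,  1.02773286e+00, -3.16900706e+01,
        1.57828617e-02,  7.49768835e-03, -7.62581976e-06]), 'position': array([0.26256296, 0.56671034, 0.24161932]), 'ee_rot': array([ 2.15249415e-01,  9.76558861e-01, -6.85946683e-04, -9.55039763e-05]), 'ft_force': array([ 0.29440555, -0.0393533 ,  0.4825512 ]), 'moment': array([-0.00658731,  0.02183661,  0.03823141]), 'gripper_force': 0.0, 'width': 0.08537369001350173}
```

View pics/top0.png

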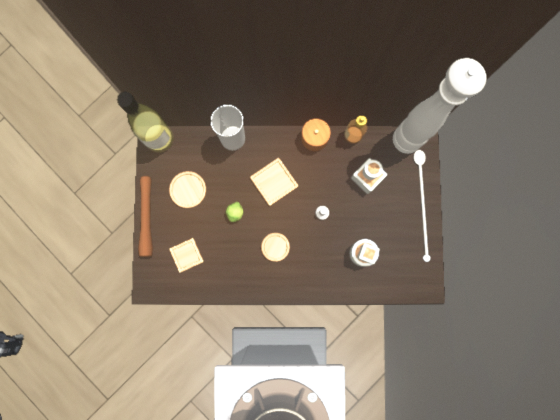

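View pics/side0.png

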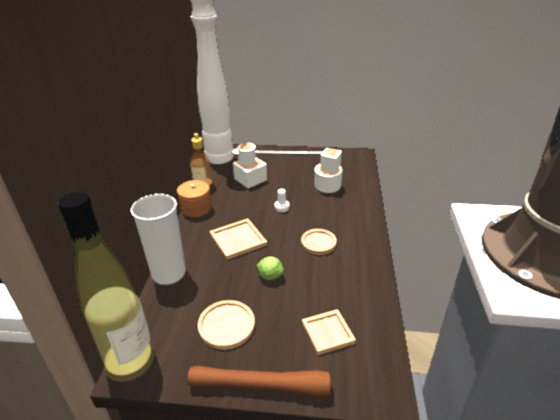

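The top view shows a small round pot on the large square pot at (370,175) and a small square pot on the large round pot at (366,253). The trivets are large round (188,189), large square (274,181), small round (275,247) and small square (186,255). The lime is at (235,212) and the stopper at (322,213).

Run:
```python
from h import *
c=dict(np.load('top0.npz')); P=cloud(c); im=c['pixels'][...,::-1]
cv2.imwrite('pics/cropL.png',cv2.resize(im[150:275,160:300],None,fx=5,fy=5,interpolation=cv2.INTER_CUBIC)[:600])
cv2.imwrite('pics/cropR.png',cv2.resize(im[150:275,310:400],None,fx=4.8,fy=4.8,interpolation=cv2.INTER_CUBIC))
for n,(u,v) in dict(table=(300,280),t2=(240,230),lr=(188,189),ls=(274,181),sr=(275,247),ss=(186,255),A=(373,169),B=(368,253),lime=(235,212),stop=(322,213),mill=(465,75)).items(): print(n,P[v,u].round(4))
# trivets by colour
hsv=cv2.cvtColor(im,cv2.COLOR_BGR2HSV)
for n,(u,v),z in (('lr',(188,189),.012),('ls',(274,181),.012),('sr',(275,247),.012),('ss',(186,255),.012)):
    m=((hsv[...,2]>110)&(P[...,2]<.04)).astype(np.uint8); l=cv2.connectedComponents(m)[1]
    ct=max(cv2.findContours((l==l[v,u]).astype(np.uint8),cv2.RETR_EXTERNAL,cv2.CHAIN_APPROX_NONE)[0],key=len).reshape(-1,2)
    w=at_z(c,ct,z)[:,:2]*1000
    print(n,len(ct),cv2.minAreaRect(w.astype(np.float32)),cv2.minEnclosingCircle(w.astype(np.float32)))
def top(n,box,lo,hi):
    u0,u1,v0,v1=box; Q=P[v0:v1,u0:u1].reshape(-1,3); Q=Q[(Q[:,2]>lo)&(Q[:,2]<hi)]
    print(n,len(Q),Q.mean(0).round(4),cv2.minAreaRect((Q[:,:2]*1000).astype(np.float32)))
for n,b in(('A',(345,395,150,200)),('B',(342,390,232,275))):
    top(n+'small',b,.08,.11); top(n+'large',b,.035,.065)
top('stop',(310,335,200,225),.02,.07); top('lime',(222,248,200,226),.01,.07)
```

```text
table [ 0.3599 -0.051   0.0026]
t2 [0.4849 0.099  0.0005]
lr [0.5887 0.2315 0.0048]
ls [0.6088 0.0136 0.0056]
sr [0.4417 0.0111 0.0074]
ss [0.4219 0.2328 0.0069]
A [ 0.6225 -0.2225  0.0898]
B [ 0.423  -0.2054  0.0938]
lime [0.5253 0.1083 0.043 ]
stop [ 0.5217 -0.1031  0.0509]
mill [ 0.7177 -0.3217  0.4344]
lr 3631 ((569.6689453125, 168.37863159179688), (1109.5882568359375, 1199.7506103515625), 0.413479745388031) ((569.4156494140625, 203.48138427734375), 791.6841430664062)
ls 3631 ((569.6689453125, 168.37863159179688), (1109.5882568359375, 1199.7506103515625), 0.413479745388031) ((569.4156494140625, 203.48138427734375), 791.6841430664062)
sr 3631 ((569.6689453125, 168.37863159179688), (1109.5882568359375, 1199.7506103515625), 0.413479745388031) ((569.4156494140625, 203.48138427734375), 791.6841430664062)
ss 3631 ((569.6689453125, 168.37863159179688), (1109.5882568359375, 1199.7506103515625), 0.413479745388031) ((569.4156494140625, 203.48138427734375), 791.6841430664062)
Asmall 238 [ 0.6222 -0.2214  0.093 ] ((623.5680541992188, -222.46527099609375), (38.91119384765625, 39.943626403808594), 43.4299201965332)
Alarge 343 [ 0.6073 -0.2173  0.049 ] ((616.0956420898438, -222.633056640625), (59.15256118774414, 60.915428161621094), 44.67459487915039)
Bsmall 263 [ 0.4241 -0.2066  0.0932] ((424.3301696777344, -207.3429718017578), (36.26700973510742, 38.42329025268555), 70.6605224609375)
Blarge 262 [ 0.4296 -0.1963  0.0497] ((428.4032897949219, -205.94015502929688), (60.99077606201172, 62.14704132080078), 43.309852600097656)
stop 48 [ 0.5258 -0.1055  0.0444] ((526.0330200195312, -106.01335144042969), (15.480428695678711, 14.705037117004395), 44.385902404785156)
lime 258 [0.526  0.1109 0.0352] ((526.7000122070312, 111.7893295288086), (44.00979995727539, 41.7786979675293), 22.40781593322754)
```

View pics/cropL.png

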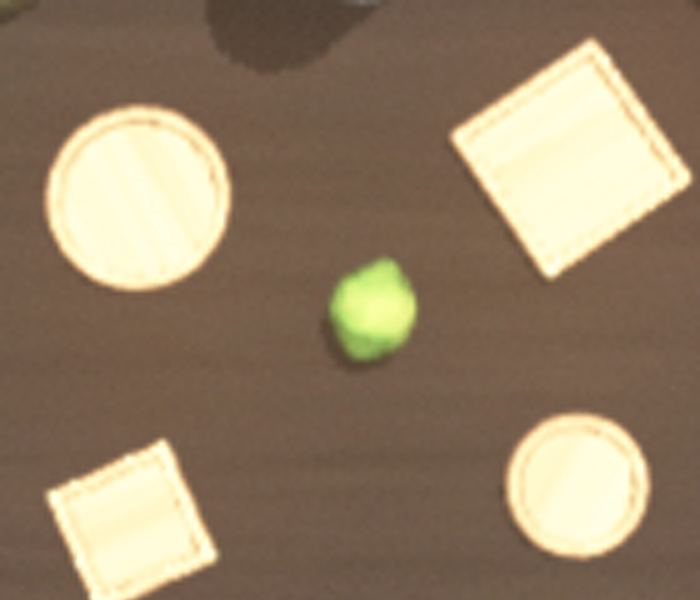

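View pics/cropR.png

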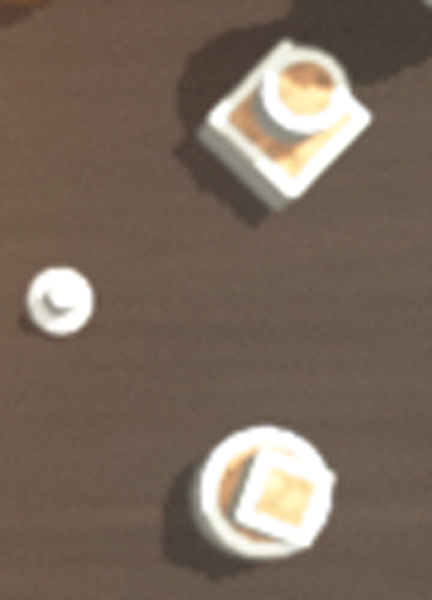

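The crops confirm both stacks, with crisp edges on all four trivets. Next I'll fit the trivets with a stricter threshold and set up a helper that works out the rows.

```bash
cat > go.py <<'E'
# targets x,y,z(mm),yaw(deg of tool y axis) -> rows' six numbers
import sys
from h import *
from scipy.spatial.transform import Rotation as R
s=readout.get_state(); r0=R.from_quat(s['ee_rot']); p0=np.array(s['position'])
y0=r0.as_matrix()[:,1]; print('now',(p0*1000).round(1),'yaw',np.degrees(np.arctan2(y0[1],y0[0])).round(1),'w',round(s['width']*1000,1),'t',round(s['time'],2),'F',np.round(s['ft_force'],1),'j7',round(s['joint_positions'][6],2))
for a in sys.argv[1:]:
    x,y,z,w=map(float,a.split(',')); w=np.radians(w)
    ty=np.array([np.cos(w),np.sin(w),0]); tz=np.array([0,0,-1.]); M=np.column_stack([np.cross(ty,tz),ty,tz])
    d=r0.inv().apply(np.array([x,y,z])/1000-p0)/.4; rv=(r0.inv()*R.from_matrix(M)).as_rotvec()/(2*np.pi)
    print(a,'->',[float(v) for v in np.r_[d,rv].round(4)])
E
python3 - <<'E'
from h import *
c=dict(np.load('top0.npz')); im=c['pixels'][...,::-1]
g=im[...,2]
for n,(u,v) in (('lr',(188,189)),('ls',(274,181)),('sr',(275,247)),('ss',(186,255))):
    m=np.zeros_like(g); m[v-26:v+27,u-26:u+27]=g[v-26:v+27,u-26:u+27]>150
    l=cv2.connectedComponents(m)[1]
    ct=cv2.findContours((l==l[v,u]).astype(np.uint8),cv2.RETR_EXTERNAL,cv2.CHAIN_APPROX_NONE)[0][0].reshape(-1,2)
    w=(at_z(c,ct,.012)[:,:2]*1000).astype(np.float32)
    print(n,len(ct),cv2.minAreaRect(w),cv2.minEnclosingCircle(w), w.mean(0))
E
python3 go.py 330,260,200,65 424,-207,180,-19.3 424,-207,70,-19.3
```

```text
lr 104 ((587.6996459960938, 231.6161346435547), (93.99594116210938, 91.89896392822266), 89.93962860107422) ((587.2276000976562, 232.4804229736328), 48.013526916503906) [587.51465 232.39725]
ls 115 ((607.3934326171875, 13.951484680175781), (92.3084716796875, 91.60834503173828), 34.37833023071289) ((607.9386596679688, 14.195640563964844), 62.44501876831055) [607.2469    13.982388]
sr 82 ((442.8649597167969, 11.028547286987305), (69.51296997070312, 71.94023895263672), 89.92646789550781) ((442.6568908691406, 10.677910804748535), 36.467430114746094) [442.65674   10.933511]
ss 95 ((422.3324279785156, 231.95657348632812), (67.42669677734375, 68.71985626220703), 25.09601402282715) ((422.26568603515625, 232.24908447265625), 45.60844039916992) [422.14548 232.36368]
now [262.6 566.7 241.6] yaw 65.1 w 85.4 t 0.1 F [ 0.3 -0.   0.5] j7 -0.08
330,260,200,65 -> [-0.4753, -0.6247, 0.105, -0.0002, 0.0, 0.0004]
424,-207,180,-19.3 -> [-1.1794, -1.5851, 0.1564, -0.0002, 0.0002, 0.2346]
424,-207,70,-19.3 -> [-1.1793, -1.5848, 0.4314, -0.0002, 0.0002, 0.2346]
```

```bash
python3 -m handwheel '[-1,-0.4753,-0.6247,0.105,0,0,0.12, -1,-0.4753,-0.6247,0.105,0,0,0.12, -1,-0.4753,-0.6247,0.105,0,0,0.12, -1,-0.4753,-0.6247,0.105,0,0,0.12, -1,-0.4753,-0.6247,0.105,0,0,0.12, -1,-0.4753,-0.6247,0.105,0,0,0.12, -1,-0.4753,-0.6247,0.105,0,0,0.12, -1,-0.4753,-0.6247,0.105,0,0,0.12, -1,-0.4753,-0.6247,0.105,0,0,0.12]'; python3 go.py 410,0,190,-10 424,-207,190,-19.3
```

```text
time: 1.0
position: [0.3302, 0.2609, 0.2005]
ee_rot: [0.56, 0.829, 0.0, -0.0]
ft_force: [-0.0, 0.6, -0.9]
width: 0.0854
gripper_force: 0.0
now [330.2 260.9 200.5] yaw 21.9 w 85.4 t 1.0 F [-0.   0.6 -0.9] j7 -0.36
410,0,190,-10 -> [-0.6797, -0.0584, 0.0257, 0.0, -0.0001, 0.0887]
424,-207,190,-19.3 -> [-1.1729, -0.2191, 0.0254, 0.0, -0.0001, 0.1145]
```

```bash
python3 -m handwheel '[-1,-0.95,-0.15,0.025,0,0,0.11, -1,-0.95,-0.15,0.025,0,0,0.11, -1,-0.95,-0.15,0.025,0,0,0.11, -1,-0.95,-0.15,0.025,0,0,0.11, -1,-0.95,-0.15,0.025,0,0,0.11, -1,-0.95,-0.15,0.025,0,0,0.11, -1,-0.95,-0.15,0.025,0,0,0.11, -1,-0.95,-0.15,0.025,0,0,0.11]'; python3 go.py 424,-207,130,-19.3 424,-207,70,-19.3
```

```text
time: 1.8
position: [0.4181, -0.1164, 0.1907]
ee_rot: [0.807, 0.59, 0.0, 0.001]
ft_force: [1.0, 2.3, -0.3]
width: 0.0852
gripper_force: 0.0
now [ 418.1 -116.4  190.7] yaw -17.6 w 85.2 t 1.8 F [ 1.   2.3 -0.3] j7 0.04
424,-207,130,-19.3 -> [-0.2112, 0.0823, 0.152, 0.0003, 0.0001, 0.0047]
424,-207,70,-19.3 -> [-0.2112, 0.082, 0.302, 0.0003, 0.0001, 0.0047]
```

```bash
python3 -m handwheel '[-1,-0.2112,0.082,0.1,0,0,0.0047, -1,-0.2112,0.082,0.1,0,0,0.0047, -1,-0.2112,0.082,0.1,0,0,0.0047, -1,-0.2112,0.082,0.19,0,0,0.0047, -1,-0.2112,0.082,0.26,0,0,0.0047, -1,-0.2112,0.082,0.302,0,0,0.0047, -1,-0.2112,0.082,0.302,0,0,0.0047]'; python3 go.py 424,-207,70,-19.3
python3 - <<'E'
from h import *
c=cam('side'); im=c['pixels'][120:230,270:400,::-1]; cv2.imwrite('pics/s1.png',cv2.resize(im,None,fx=5,fy=5,interpolation=cv2.INTER_CUBIC))
E
```

```text
time: 2.5
position: [0.422, -0.2032, 0.0675]
ee_rot: [0.815, 0.579, -0.001, -0.002]
ft_force: [0.1, -0.1, 0.7]
width: 0.0853
gripper_force: 0.0
now [ 422.  -203.2   67.5] yaw -19.2 w 85.3 t 2.5 F [ 0.1 -0.1  0.7] j7 0.45
424,-207,70,-19.3 -> [-0.0073, 0.0077, -0.0062, -0.0006, 0.0, 0.0002]
```

View pics/s1.png

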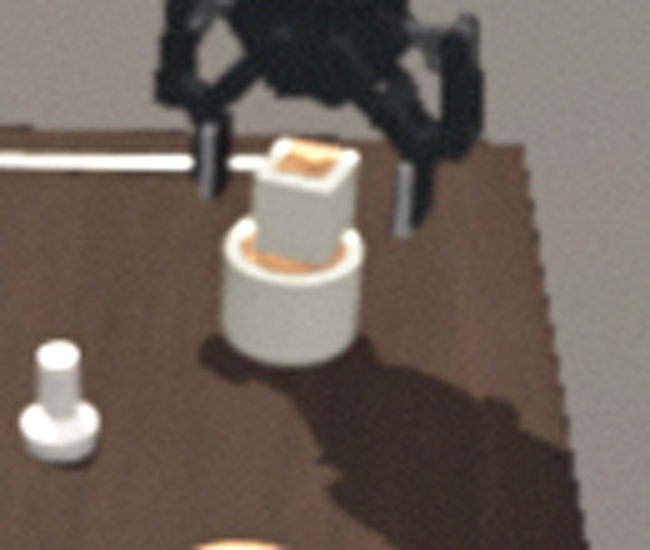

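The fingers straddle the small square pot cleanly and clear the pot below it. Closing.

```bash
python3 -m handwheel '[1,0,0,0,0,0,0, 1,0,0,0,0,0,0, 1,0,0,0,0,0,0, 1,0,0,0,0,0,0, 1,0,0,0,0,0,0, 1,0,0,0,0,0,0]'; python3 go.py 424,-207,150,-19.3
```

```text
time: 3.15
position: [0.423, -0.2049, 0.0705]
ee_rot: [0.816, 0.578, 0.001, 0.001]
ft_force: [-0.7, 1.1, 8.4]
width: 0.0377
gripper_force: 59.8
now [ 423.  -204.9   70.5] yaw -19.3 w 37.7 t 3.15 F [-0.7  1.1  8.4] j7 0.46
424,-207,150,-19.3 -> [-0.004, 0.0045, -0.1988, 0.0003, -0.0001, -0.0001]
```

```bash
python3 -m handwheel '[1,0,0,-0.08,0,0,0, 1,0,0,-0.2,0,0,0, 1,0,0,-0.2,0,0,0, 1,0,0,-0.2,0,0,0]'; python3 go.py 430,10,150,0 422,232,150,25
```

```text
time: 3.55
position: [0.4229, -0.2047, 0.1506]
ee_rot: [0.816, 0.578, 0.001, 0.001]
ft_force: [-0.1, 0.6, -1.7]
width: 0.037
gripper_force: 61.0
now [ 422.9 -204.7  150.6] yaw -19.3 w 37.0 t 3.55 F [-0.1  0.6 -1.7] j7 0.33
430,10,150,0 -> [0.5124, -0.1609, 0.0016, 0.0005, -0.0001, -0.0536]
422,232,150,25 -> [1.0296, -0.3633, 0.0016, 0.0005, 0.0, -0.1231]
```

```bash
python3 -m handwheel '[1,0.98,-0.345,0,0,0,-0.1231, 1,0.98,-0.345,0,0,0,-0.1231, 1,0.98,-0.345,0,0,0,-0.1231, 1,0.98,-0.345,0,0,0,-0.1231, 1,0.98,-0.345,0,0,0,-0.1231, 1,0.98,-0.345,0,0,0,-0.1231, 1,0.98,-0.345,0,0,0,-0.1231, 1,0.98,-0.345,0,0,0,-0.1231, 1,0.98,-0.345,0,0,0,-0.1231, 1,0.98,-0.345,0,0,0,-0.1231]'; python3 go.py 422,232,60,25  422,232,27,25
```

```text
time: 4.55
position: [0.4207, 0.2133, 0.1483]
ee_rot: [0.535, 0.845, -0.001, -0.001]
ft_force: [-0.1, -0.6, -1.7]
width: 0.0372
gripper_force: 60.8
now [420.7 213.3 148.3] yaw 25.3 w 37.2 t 4.55 F [-0.1 -0.6 -1.7] j7 0.03
422,232,60,25 -> [0.0409, 0.0233, 0.2207, -0.0003, -0.0, 0.0007]
422,232,27,25 -> [0.0408, 0.0234, 0.3032, -0.0003, -0.0, 0.0007]
```

```bash
python3 -m handwheel '[1,0.041,0.0233,0.05,0,0,0.0007, 1,0.041,0.0233,0.13,0,0,0.0007, 1,0.041,0.0233,0.22,0,0,0.0007, 1,0.041,0.0233,0.25,0,0,0.0007, 1,0.041,0.0233,0.25,0,0,0.0007, 1,0.041,0.0233,0.25,0,0,0.0007]'; python3 go.py 422,232,27,25
python3 - <<'E'
from h import *
c=cam('side'); im=c['pixels'][260:370,260:400,::-1]; cv2.imwrite('pics/s2.png',cv2.resize(im,None,fx=5,fy=5,interpolation=cv2.INTER_CUBIC))
E
```

```text
time: 5.15
position: [0.4239, 0.2287, 0.0502]
ee_rot: [0.54, 0.842, -0.0, 0.0]
ft_force: [0.8, 0.8, -0.4]
width: 0.0372
gripper_force: 60.8
now [423.9 228.7  50.2] yaw 24.6 w 37.2 t 5.15 F [ 0.8  0.8 -0.4] j7 0.09
422,232,27,25 -> [0.0095, -0.0009, 0.058, 0.0, 0.0, -0.001]
```

View pics/s2.png

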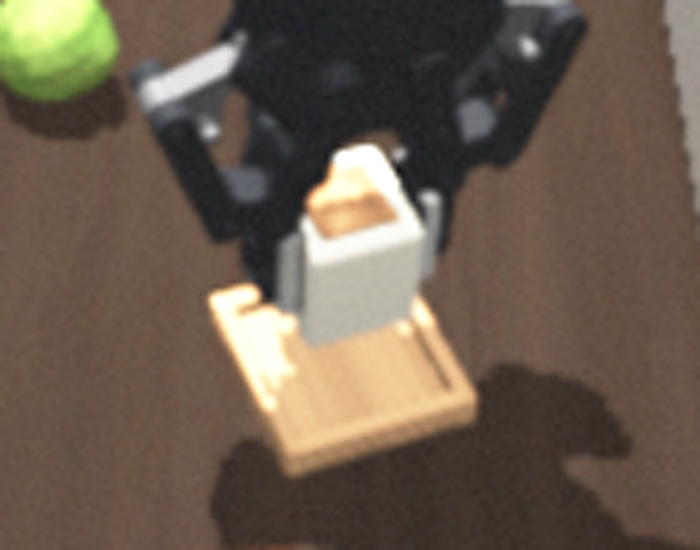

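The pot hangs upright over the trivet. Its near bottom edge runs from crop (308,343) to (415,310), and the trivet's near top edge from (290,458) to (475,395). I'll work out the offset from those.

Run:
```python
from h import *
from scipy.optimize import least_squares
c=dict(np.load('side0.npz'))
f=lambda a:np.array(a)/5+260
pot=at_z(c,f([(308,343),(415,310)]),.0297)[:,:2]*1000; tr=at_z(c,f([(290,458),(475,395)]),.012)[:,:2]*1000
for n,q,s in(('pot',pot,38),('tr',tr,64)):
    d=q[1]-q[0]; L=np.hypot(*d); nrm=np.array([d[1],-d[0]])/L
    print(n,q.round(1),L,np.degrees(np.arctan2(d[1],d[0])),[ (q.mean(0)+k*nrm*s/2).round(1) for k in(1,-1)])
```

```text
pot [[432.5 247.1]
 [399.6 231.2]] 36.52469538775327 -154.08899832811068 [array([407.7, 256.2]), array([424.3, 222.1])]
tr [[436.6 276. ]
 [380.4 247.5]] 62.984157003313356 -153.09888314771342 [array([394. , 290.3]), array([423. , 233.2])]
```

Run:
```python
from h import *
c=cam('side'); P=cloud(c)*1000
for n,pp in(('pot face',[(335,290),(360,280),(385,270),(345,310),(390,290)]),('rim near',[(340,440),(400,420)]),('floor',[(360,390),(400,360)])):
    for u,v in pp: print(n,np.median(P[260+v//5-1:260+v//5+2,260+u//5-1:260+u//5+2].reshape(-1,3),0).round(1))
```

```text
pot face [425.5 246.4  54.4]
pot face [418.1 243.2  55.2]
pot face [410.7 240.1  57.8]
pot face [421.9 245.1  43.7]
pot face [408.5 238.8  47.1]
rim near [421.5 265.6   9.2]
rim near [403.2 257.    9.8]
floor [415.2 243.5   4.2]
floor [402.6 231.2   5.6]
```

```bash
python3 -m handwheel '[1,0.0185,0,0,0,0,0, 1,0.0185,0,0.02,0,0,0, 1,0.0185,0,0.04,0,0,0, 1,0.0185,0,0.052,0,0,0, 1,0.0185,0,0.058,0,0,0, 1,0.0185,0,0.058,0,0,0]'; python3 go.py 422,232,27,25
```

```text
time: 5.85
position: [0.4198, 0.2359, 0.0265]
ee_rot: [0.54, 0.842, -0.0, -0.0]
ft_force: [-4.0, -0.3, 11.2]
width: 0.0372
gripper_force: 62.2
now [419.8 235.9  26.5] yaw 24.7 w 37.2 t 5.85 F [-4.  -0.3 11.2] j7 0.09
422,232,27,25 -> [-0.0112, 0.0009, -0.0013, -0.0002, -0.0001, -0.0008]
```

```bash
python3 -m handwheel '[-1,0,0,0,0,0,0, -1,0,0,0,0,0,0, -1,0,0,0,0,0,0, -1,0,0,0,0,0,0, -1,0,0,-0.05,0,0,0, -1,0,0,-0.15,0,0,0, -1,0,0,-0.27,0,0,0, -1,0,0,-0.4,0,0,0, -1,0,0,-0.4,0,0,0]'; python3 go.py 500,0,185,0 624,-222,185,-20
python3 - <<'E'
from h import *
c=cam('side'); im=c['pixels'][260:370,260:400,::-1]; cv2.imwrite('pics/s3.png',cv2.resize(im,None,fx=4,fy=4,interpolation=cv2.INTER_CUBIC))
E
```

```text
time: 6.75
position: [0.4232, 0.2377, 0.1919]
ee_rot: [0.54, 0.842, 0.005, 0.001]
ft_force: [0.4, 0.1, -0.3]
width: 0.0852
gripper_force: 0.0
now [423.2 237.7 191.9] yaw 24.7 w 85.2 t 6.75 F [ 0.4  0.1 -0.3] j7 -0.04
500,0,185,0 -> [-0.6202, -0.074, 0.0151, 0.0014, -0.0007, 0.0686]
624,-222,185,-20 -> [-1.254, -0.0241, 0.014, 0.0013, -0.001, 0.1241]
```

View pics/s3.png

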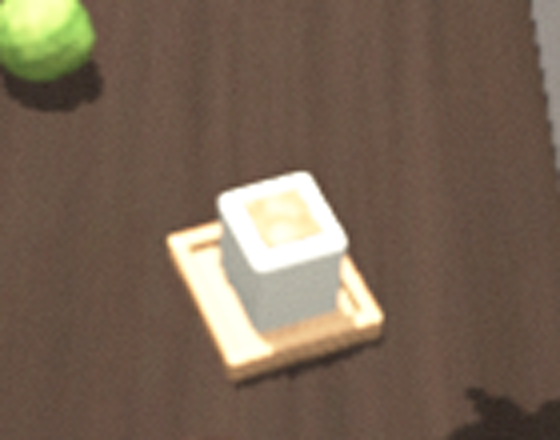

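The small square pot sits in its recess, squared up. Next, the small round one.

```bash
python3 -m handwheel '[-1,-0.98,-0.04,0.014,0,0,0.12, -1,-0.98,-0.04,0.014,0,0,0.12, -1,-0.98,-0.04,0.014,0,0,0.12, -1,-0.98,-0.04,0.014,0,0,0.12, -1,-0.98,-0.04,0.014,0,0,0.12, -1,-0.98,-0.04,0.014,0,0,0.12, -1,-0.98,-0.04,0.014,0,0,0.12, -1,-0.98,-0.04,0.014,0,0,0.12, -1,-0.98,-0.04,0.014,0,0,0.12]'; python3 go.py 624,-222,150,-20 624,-222,70,-20
```

```text
time: 7.7
position: [0.5697, -0.1341, 0.1797]
ee_rot: [0.814, 0.581, -0.001, 0.002]
ft_force: [-0.7, -0.1, -0.1]
width: 0.0856
gripper_force: 0.0
now [ 569.7 -134.1  179.7] yaw -19.0 w 85.6 t 7.7 F [-0.7 -0.1 -0.1] j7 0.14
624,-222,150,-20 -> [-0.1634, 0.1997, 0.0753, 0.0002, 0.0007, 0.0029]
624,-222,70,-20 -> [-0.1625, 0.1995, 0.2753, 0.0002, 0.0007, 0.0029]
```

```bash
python3 -m handwheel '[-1,-0.1634,0.1997,0.04,0,0.0007,0.0029, -1,-0.1634,0.1997,0.08,0,0.0007,0.0029, -1,-0.1634,0.1997,0.12,0,0.0007,0.0029, -1,-0.1634,0.1997,0.12,0,0.0007,0.0029, -1,-0.1634,0.1997,0.12,0,0.0007,0.0029]'; python3 go.py 624,-222,70,-20
```

```text
time: 8.2
position: [0.6237, -0.2127, 0.1314]
ee_rot: [0.817, 0.577, 0.001, -0.003]
ft_force: [-0.1, -0.4, 0.4]
width: 0.0853
gripper_force: 0.0
now [ 623.7 -212.7  131.4] yaw -19.5 w 85.3 t 8.2 F [-0.1 -0.4  0.4] j7 0.27
624,-222,70,-20 -> [-0.0224, 0.0091, 0.1535, -0.0005, -0.0007, 0.0013]
```

```bash
python3 -m handwheel '[-1,0,0,0,0,0,0, -1,0,0,0,0,0,0]'; python3 go.py 624,-222,70,-20
```

```text
time: 8.4
position: [0.625, -0.2126, 0.1337]
ee_rot: [0.816, 0.578, 0.002, -0.001]
ft_force: [-0.3, 0.2, 0.8]
width: 0.0854
gripper_force: 0.0
now [ 625.  -212.6  133.7] yaw -19.4 w 85.4 t 8.4 F [-0.3  0.2  0.8] j7 0.27
624,-222,70,-20 -> [-0.0239, 0.0054, 0.1592, 0.0002, -0.0008, 0.0015]
```

```bash
python3 -m handwheel '[-1,-0.0239,0.005,0.03,0,0,0.0015, -1,-0.0239,0.005,0.08,0,0,0.0015, -1,-0.0239,0.005,0.13,0,0,0.0015, -1,-0.0239,0.005,0.159,0,0,0.0015, -1,-0.0239,0.005,0.159,0,0,0.0015, 1,-0.0239,0.005,0.159,0,0,0.0015, 1,-0.0239,0.005,0.159,0,0,0.0015, 1,-0.0239,0.005,0.159,0,0,0.0015, 1,-0.0239,0.005,0.159,0,0,0.0015, 1,-0.0239,0.005,0.159,0,0,0.0015]'; python3 go.py 624,-222,150,-20
```

```text
time: 9.4
position: [0.6241, -0.2236, 0.0704]
ee_rot: [0.819, 0.573, 0.002, -0.001]
ft_force: [-0.4, 0.4, 6.0]
width: 0.041
gripper_force: 60.4
now [ 624.1 -223.6   70.4] yaw -20.1 w 41.0 t 9.4 F [-0.4  0.4  6. ] j7 0.32
624,-222,150,-20 -> [0.0046, -0.0013, -0.1991, 0.0003, -0.0007, -0.0002]
```

```bash
python3 -m handwheel '[1,0,0,-0.08,0,0,0, 1,0,0,-0.2,0,0,0, 1,0,0,-0.22,0,0,0, 1,0,0,-0.22,0,0,0]'; python3 go.py 443,11,150,0
```

```text
time: 9.8
position: [0.6244, -0.2242, 0.1593]
ee_rot: [0.819, 0.573, 0.003, 0.0]
ft_force: [-0.3, -0.6, -1.8]
width: 0.0408
gripper_force: 61.2
now [ 624.4 -224.2  159.3] yaw -20.1 w 40.8 t 9.8 F [-0.3 -0.6 -1.8] j7 0.27
443,11,150,0 -> [0.3966, -0.6278, 0.0227, 0.0008, -0.0007, -0.0557]
```

```bash
python3 -m handwheel '[1,0.3966,-0.6278,0.02,0,0,-0.0557, 1,0.3966,-0.6278,0.02,0,0,-0.0557, 1,0.3966,-0.6278,0.02,0,0,-0.0557, 1,0.3966,-0.6278,0.02,0,0,-0.0557, 1,0.3966,-0.6278,0.02,0,0,-0.0557, 1,0.3966,-0.6278,0.02,0,0,-0.0557, 1,0.3966,-0.6278,0.12,0,0,-0.0557, 1,0.3966,-0.6278,0.22,0,0,-0.0557, 1,0.3966,-0.6278,0.25,0,0,-0.0557, 1,0.3966,-0.6278,0.25,0,0,-0.0557]'; python3 go.py 443,11,27,0
python3 - <<'E'
from h import *
c=cam('side'); np.savez('s4.npz',**c); im=c['pixels'][175:275,250:390,::-1]; cv2.imwrite('pics/s4.png',cv2.resize(im,None,fx=5,fy=5,interpolation=cv2.INTER_CUBIC))
E
```

```text
time: 10.8
position: [0.4401, 0.0114, 0.0561]
ee_rot: [0.708, 0.707, -0.0, -0.002]
ft_force: [-0.2, -0.1, -0.3]
width: 0.0409
gripper_force: 61.3
now [440.1  11.4  56.1] yaw -0.1 w 40.9 t 10.8 F [-0.2 -0.1 -0.3] j7 0.25
443,11,27,0 -> [-0.0011, 0.0074, 0.0728, -0.0006, -0.0005, -0.0002]
```

View pics/s4.png

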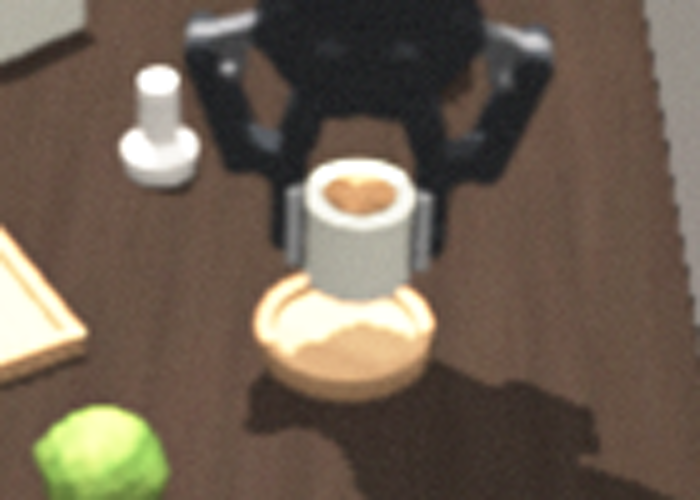

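The pot hangs upright above the small round trivet. I'll check how far off centre it is from depth at crop (358,250), against the trivet's near rim at (345,370).

Run:
```python
from h import *
c=dict(np.load('s4.npz')); P=cloud(c)*1000
Q=P[175:275,250:390].reshape(-1,3); col=c['pixels'][175:275,250:390].reshape(-1,3).astype(int)
m=(Q[:,2]>42)&(Q[:,2]<68)&(col.min(1)>140)&(abs(Q[:,0]-440)<23); q=Q[m]
from scipy.optimize import least_squares
f=lambda p:np.hypot(q[:,0]-p[0],q[:,1]-p[1])-21
print('pot',len(q),least_squares(f,[440,10],loss='soft_l1').x)
m=(Q[:,2]>10)&(Q[:,2]<14.5)&(abs(Q[:,0]-443)<40)&(abs(Q[:,1]-11)<40)&(np.hypot(Q[:,0]-443,Q[:,1]-11)>27); q=Q[m]
f=lambda p:np.hypot(q[:,0]-p[0],q[:,1]-p[1])-32
print('tri',len(q),least_squares(f,[443,11],loss='soft_l1').x)
```

```text
pot 203 [438.67831762  11.18802263]
tri 105 [442.05555286  11.18328514]
```

```bash
python3 -m handwheel '[1,0,0.0078,0.02,0,0,0, 1,0,0.0078,0.045,0,0,0, 1,0,0.0078,0.064,0,0,0, 1,0,0.0078,0.0735,0,0,0, 1,0,0.0078,0.0735,0,0,0]'; python3 go.py
```

```text
time: 11.35
position: [0.4448, 0.012, 0.0279]
ee_rot: [0.707, 0.707, 0.002, -0.001]
ft_force: [0.3, -1.3, -1.2]
width: 0.0409
gripper_force: 61.3
now [444.8  12.   27.9] yaw -0.0 w 40.9 t 11.35 F [ 0.3 -1.3 -1.2] j7 0.29
```

```bash
python3 -m handwheel '[1,0,0,0.0045,0,0,0, 1,0,0,0.0045,0,0,0, -1,0,0,0.0045,0,0,0, -1,0,0,0.0045,0,0,0, -1,0,0,0.0045,0,0,0, -1,0,0,0,0,0,0, -1,0,0,-0.1,0,0,0, -1,0,0,-0.2,0,0,0, -1,0,0,-0.3,0,0,0, -1,0,0,-0.3,0,0,0]'
python3 - <<'E'
from h import *
c=cam('side'); cv2.imwrite('pics/s5.png',c['pixels'][100:300,200:420,::-1].repeat(3,0).repeat(3,1)[:600])
c=cam('top'); np.savez('top5.npz',**c); P=cloud(c)
for n,b in(('A',(345,395,150,200)),('B',(342,390,232,275))):
    u0,u1,v0,v1=b; Q=P[v0:v1,u0:u1].reshape(-1,3); Q=Q[(Q[:,2]>.035)&(Q[:,2]<.065)]
    print(n,len(Q),Q.mean(0).round(4),cv2.minAreaRect((Q[:,:2]*1000).astype(np.float32)))
E
python3 go.py 616,-222,120,-45.3 428,-206,120,-26
```

```text
time: 12.35
position: [0.4477, 0.0115, 0.1526]
ee_rot: [0.707, 0.707, 0.005, 0.001]
ft_force: [1.2, -0.1, -0.3]
width: 0.086
gripper_force: 0.0
A 578 [ 0.6156 -0.2211  0.0495] ((616.5604858398438, -223.0716552734375), (59.16102981567383, 59.7321662902832), 44.73686218261719)
B 541 [ 0.4276 -0.2049  0.0501] ((428.4184875488281, -205.58267211914062), (60.806243896484375, 62.745243072509766), 43.42925262451172)
now [445.5  12.  149.2] yaw 0.0 w 85.6 t 12.45 F [-0.3 -0.1 -0.7] j7 0.12
616,-222,120,-45.3 -> [-0.5855, 0.4258, 0.0714, 0.0002, -0.001, 0.1259]
428,-206,120,-26 -> [-0.5454, -0.0441, 0.0698, 0.0004, -0.001, 0.0723]
```

View pics/s5.png

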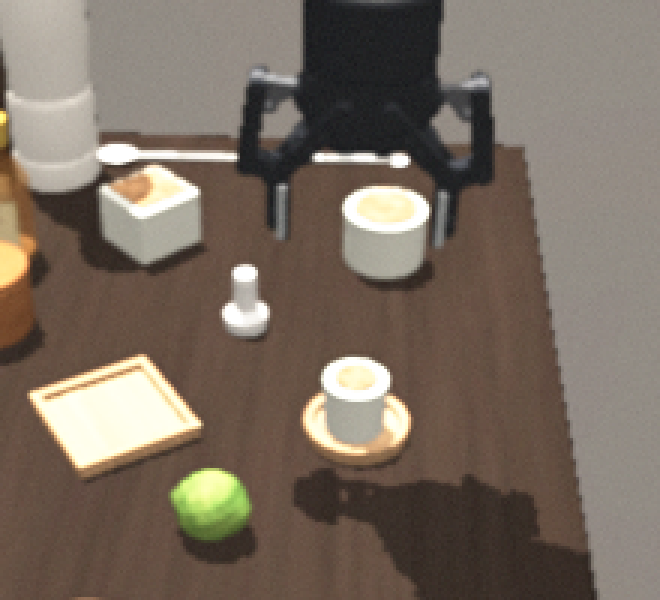

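The small round pot is seated too. Now the large square pot.

```bash
python3 -m handwheel '[-1,-0.5855,0.4258,0,0,-0.001,0.1259, -1,-0.5855,0.4258,0,0,-0.001,0.1259, -1,-0.5855,0.4258,0,0,-0.001,0.1259, -1,-0.5855,0.4258,0,0,-0.001,0.1259, -1,-0.5855,0.4258,0,0,-0.001,0.1259, -1,-0.5855,0.4258,0,0,-0.001,0.1259, -1,-0.5855,0.4258,0.07,0,-0.001,0.1259, -1,-0.5855,0.4258,0.07,0,-0.001,0.1259, -1,-0.5855,0.4258,0.07,0,-0.001,0.1259]'; python3 go.py 616,-222,27,-45.3
```

```text
time: 13.35
position: [0.6139, -0.2217, 0.1179]
ee_rot: [0.925, 0.38, -0.002, -0.001]
ft_force: [0.6, 0.1, 0.4]
width: 0.0856
gripper_force: 0.0
now [ 613.9 -221.7  117.9] yaw -45.3 w 85.6 t 13.35 F [0.6 0.1 0.4] j7 -0.07
616,-222,27,-45.3 -> [0.004, 0.005, 0.2273, -0.0005, 0.0005, -0.0001]
```

```bash
python3 -m handwheel '[-1,0.003,0.005,0.07,0,0,0, -1,0.003,0.005,0.14,0,0,0, -1,0.003,0.005,0.2,0,0,0, -1,0.003,0.005,0.227,0,0,0, -1,0.003,0.005,0.227,0,0,0, 1,0.003,0.005,0.227,0,0,0, 1,0.003,0.005,0.227,0,0,0, 1,0.003,0.005,0.227,0,0,0, 1,0.003,0.005,0.227,0,0,0]'; python3 go.py
python3 -m handwheel '[1,0,0,-0.08,0,0,0, 1,0,0,-0.18,0,0,0, 1,0,0,-0.2,0,0,0, 1,0,0,-0.2,0,0,0]'; python3 go.py 607,14,110,-56.3
```

```text
time: 14.25
position: [0.6185, -0.2237, 0.0308]
ee_rot: [0.925, 0.38, 0.0, 0.001]
ft_force: [-1.3, 0.6, 6.7]
width: 0.0589
gripper_force: 66.0
now [ 618.5 -223.7   30.8] yaw -45.3 w 58.9 t 14.25 F [-1.3  0.6  6.7] j7 -0.0
time: 14.65
position: [0.6187, -0.2236, 0.1111]
ee_rot: [0.925, 0.38, 0.001, 0.002]
ft_force: [-0.7, 1.0, -3.3]
width: 0.0589
gripper_force: 66.2
now [ 618.7 -223.6  111.1] yaw -45.3 w 58.9 t 14.65 F [-0.7  1.  -3.3] j7 -0.06
607,14,110,-56.3 -> [0.3969, -0.4431, 0.0014, 0.0006, -0.0001, 0.0304]
```

```bash
python3 -m handwheel '[1,0.3969,-0.4431,0,0,0,0.031, 1,0.3969,-0.4431,0,0,0,0.031, 1,0.3969,-0.4431,0,0,0,0.031, 1,0.3969,-0.4431,0,0,0,0.031, 1,0.3969,-0.4431,0,0,0,0.031, 1,0.3969,-0.4431,0.06,0,0,0.031, 1,0.3969,-0.4431,0.11,0,0,0.031, 1,0.3969,-0.4431,0.11,0,0,0.031, 1,0.3969,-0.4431,0.11,0,0,0.031]'; python3 go.py 607,14,36.5,-56.3
python3 - <<'E'
from h import *
c=cam('side'); np.savez('s6.npz',**c); cv2.imwrite('pics/s6.png',cv2.resize(c['pixels'][160:270,190:320,::-1],None,fx=5,fy=5,interpolation=cv2.INTER_CUBIC))
E
```

```text
time: 15.55
position: [0.6052, 0.0141, 0.0639]
ee_rot: [0.958, 0.288, -0.002, 0.001]
ft_force: [-0.1, -1.2, -1.9]
width: 0.0591
gripper_force: 65.9
now [605.2  14.1  63.9] yaw -56.5 w 59.1 t 15.55 F [-0.1 -1.2 -1.9] j7 -0.52
607,14,36.5,-56.3 -> [0.004, 0.0027, 0.0685, 0.0, 0.0005, -0.0007]
```

View pics/s6.png

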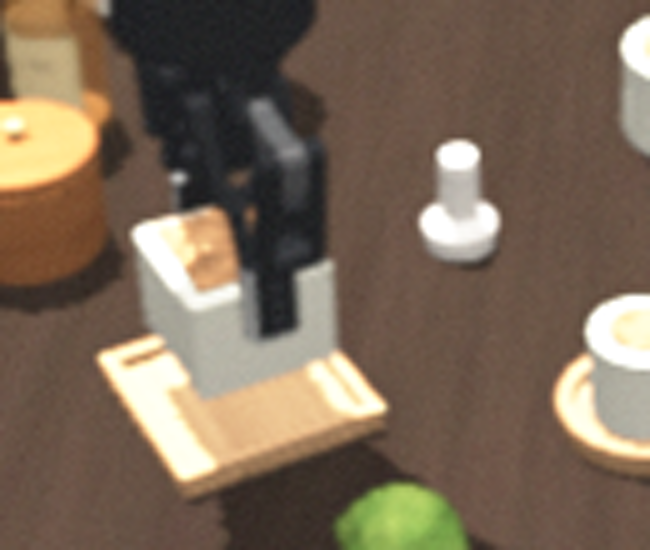

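The pot is upright over the large square trivet. Its underside corners are at crop (150,325), (205,397) and (337,352); the trivet's top corners are at (99,357), (184,483) and (386,406).

Run:
```python
from h import *
c=dict(np.load('s6.npz')); f=lambda a:np.array(a)/5+np.array([190,160])
for n,p,z in(('pot',[(150,325),(205,397),(337,352)],.033),('tri',[(99,357),(184,483),(386,406)],.012)):
    q=at_z(c,f(p),z)[:,:2]*1000; a=q[0]-q[1]; b=q[2]-q[1]
    print(n,q.round(1).tolist(),'len',np.hypot(*a),np.hypot(*b),'ang',[np.degrees(np.arctan2(v[1],v[0])).round(1) for v in(a,b)],'centre',(q[0]+q[2])/2)
```

```text
pot [[642.7, 9.3], [611.7, 52.3], [564.4, 20.2]] len 53.06540022884587 57.1422271065581 ang [np.float64(-54.2), np.float64(-145.8)] centre [603.55221272  14.76552018]
tri [[666.9, 5.9], [616.3, 79.1], [544.5, 26.9]] len 88.99805733044866 88.82152457455246 ang [np.float64(-55.4), np.float64(-144.0)] centre [605.70900648  16.41309148]
```

```bash
python3 -m handwheel '[1,0.0055,0.001,0.02,0,0,-0.0025, 1,0.0055,0.001,0.045,0,0,-0.0025, 1,0.0055,0.001,0.063,0,0,-0.0025, 1,0.0055,0.001,0.069,0,0,-0.0025, 1,0.0055,0.001,0.069,0,0,-0.0025]'; python3 go.py
```

```text
time: 16.1
position: [0.6077, 0.0152, 0.0369]
ee_rot: [0.955, 0.296, -0.001, 0.0]
ft_force: [-1.5, 0.5, 1.8]
width: 0.0587
gripper_force: 66.3
now [607.7  15.2  36.9] yaw -55.6 w 58.7 t 16.1 F [-1.5  0.5  1.8] j7 -0.48
```

```bash
python3 -m handwheel '[1,0,0,0.0015,0,0,0, -1,0,0,0.0015,0,0,0, -1,0,0,0.0015,0,0,0, -1,0,0,0.0015,0,0,0, -1,0,0,0.0015,0,0,0, -1,0,0,-0.05,0,0,0, -1,0,0,-0.15,0,0,0, -1,0,0,-0.25,0,0,0, -1,0,0,-0.28,0,0,0, -1,0,0,-0.28,0,0,0]'; python3 go.py 428,-206,150,-26
```

```text
time: 17.1
position: [0.6092, 0.0154, 0.1509]
ee_rot: [0.955, 0.296, 0.001, 0.001]
ft_force: [0.4, -0.2, -1.2]
width: 0.0854
gripper_force: 0.0
now [609.2  15.4 150.9] yaw -55.6 w 85.4 t 17.1 F [ 0.4 -0.2 -1.2] j7 -0.58
428,-206,150,-26 -> [-0.6865, 0.2005, 0.0013, 0.0004, -0.0002, -0.0822]
```

```bash
python3 -m handwheel '[-1,-0.6865,0.2005,0,0,0,-0.082, -1,-0.6865,0.2005,0,0,0,-0.082, -1,-0.6865,0.2005,0,0,0,-0.082, -1,-0.6865,0.2005,0,0,0,-0.082, -1,-0.6865,0.2005,0,0,0,-0.082, -1,-0.6865,0.2005,0,0,0,-0.082, -1,-0.6865,0.2005,0,0,0,-0.082, -1,-0.6865,0.2005,0.08,0,0,-0.082, -1,-0.6865,0.2005,0.08,0,0,-0.082, -1,-0.6865,0.2005,0.08,0,0,-0.082]'; python3 go.py 428,-205.5,28,-26
```

```text
time: 18.1
position: [0.426, -0.2053, 0.1167]
ee_rot: [0.848, 0.529, -0.002, -0.001]
ft_force: [-0.8, -0.5, -0.0]
width: 0.0856
gripper_force: 0.0
now [ 426.  -205.3  116.7] yaw -26.1 w 85.6 t 18.1 F [-0.8 -0.5 -0. ] j7 0.31
428,-205.5,28,-26 -> [0.0022, 0.0053, 0.2218, -0.0005, 0.0004, -0.0002]
```

```bash
python3 -m handwheel '[-1,0.001,0.0045,0.07,0,0,0, -1,0.001,0.0045,0.14,0,0,0, -1,0.001,0.0045,0.2,0,0,0, -1,0.001,0.0045,0.222,0,0,0, -1,0.001,0.0045,0.222,0,0,0, 1,0.001,0.0045,0.222,0,0,0, 1,0.001,0.0045,0.222,0,0,0, 1,0.001,0.0045,0.222,0,0,0, 1,0.001,0.0045,0.222,0,0,0]'; python3 go.py
python3 -m handwheel '[1,0,0,-0.08,0,0,0, 1,0,0,-0.18,0,0,0, 1,0,0,-0.22,0,0,0, 1,0,0,-0.22,0,0,0]'; python3 go.py 450,30,120,0 587.5,232,120,22
```

```text
time: 19.0
position: [0.4291, -0.2067, 0.0301]
ee_rot: [0.848, 0.529, 0.0, 0.001]
ft_force: [-1.9, 0.6, 8.0]
width: 0.0623
gripper_force: 64.1
now [ 429.1 -206.7   30.1] yaw -26.1 w 62.3 t 19.0 F [-1.9  0.6  8. ] j7 0.46
time: 19.4
position: [0.4301, -0.2068, 0.1192]
ee_rot: [0.848, 0.529, 0.001, 0.002]
ft_force: [-0.0, -0.0, -3.6]
width: 0.0617
gripper_force: 69.5
now [ 430.1 -206.8  119.2] yaw -26.1 w 61.7 t 19.4 F [-0.  -0.  -3.6] j7 0.32
450,30,120,0 -> [0.5537, -0.2153, -0.003, 0.0008, 0.0002, -0.0724]
587.5,232,120,22 -> [1.1584, -0.1283, -0.0027, 0.0007, 0.0003, -0.1335]
```

```bash
python3 -m handwheel '[1,0.9,-0.17,-0.02,0,0,-0.12, 1,0.9,-0.17,-0.02,0,0,-0.12, 1,0.9,-0.17,-0.02,0,0,-0.12, 1,0.9,-0.17,-0.02,0,0,-0.12, 1,0.9,-0.17,-0.02,0,0,-0.12, 1,0.9,-0.17,-0.02,0,0,-0.12, 1,0.9,-0.17,-0.02,0,0,-0.12, 1,0.9,-0.17,-0.02,0,0,-0.12, 1,0.9,-0.17,-0.02,0,0,-0.12, 1,0.9,-0.17,-0.02,0,0,-0.12]'; python3 go.py 587.5,232,63,22
```

```text
time: 20.4
position: [0.5248, 0.1463, 0.1231]
ee_rot: [0.594, 0.805, -0.002, -0.0]
ft_force: [-0.6, -0.2, -2.8]
width: 0.062
gripper_force: 69.3
now [524.8 146.3 123.1] yaw 17.1 w 62.0 t 20.4 F [-0.6 -0.2 -2.8] j7 0.22
587.5,232,63,22 -> [0.1589, 0.2133, 0.1492, -0.0005, 0.0002, -0.0135]
```

```bash
python3 -m handwheel '[1,0.1589,0.2133,0,0,0,-0.0135, 1,0.1589,0.2133,0,0,0,-0.0135, 1,0.1589,0.2133,0.03,0,0,-0.0135, 1,0.1589,0.2133,0.1,0,0,-0.0135, 1,0.1589,0.2133,0.149,0,0,-0.0135, 1,0.1589,0.2133,0.149,0,0,-0.0135, 1,0.1589,0.2133,0.149,0,0,-0.0135]'; python3 go.py 587.5,232,36,22
python3 - <<'E'
from h import *
c=cam('side'); np.savez('s7.npz',**c); cv2.imwrite('pics/s7.png',cv2.resize(c['pixels'][240:355,160:300,::-1],None,fx=5,fy=5,interpolation=cv2.INTER_CUBIC))
P=cloud(c)*1000; Q=P[240:355,160:300].reshape(-1,3); col=c['pixels'][240:355,160:300].reshape(-1,3).astype(int)
from scipy.optimize import least_squares
s=np.array([587,232])
def fit(n,m,r):
    q=Q[m]; print(n,len(q),least_squares(lambda p:np.hypot(q[:,0]-p[0],q[:,1]-p[1])-r,s,loss='soft_l1').x)
rr=np.hypot(*(Q[:,:2]-s).T)
fit('pot',(Q[:,2]>45)&(Q[:,2]<74)&(col.min(1)>130)&(rr<45)&(rr>24),32)
fit('tri',(Q[:,2]>9.5)&(Q[:,2]<14.5)&(rr>37)&(rr<52),43)
E
```

```text
time: 21.1
position: [0.5884, 0.2309, 0.0642]
ee_rot: [0.56, 0.828, -0.001, -0.0]
ft_force: [-0.2, -0.0, -3.1]
width: 0.0619
gripper_force: 69.1
now [588.4 230.9  64.2] yaw 21.9 w 61.9 t 21.1 F [-0.2 -0.  -3.1] j7 0.24
587.5,232,36,22 -> [0.0036, -0.0009, 0.0706, -0.0004, 0.0003, -0.0004]
pot 514 [587.65698764 229.23459998]
tri 335 [586.84212904 232.25052101]
```

View pics/s7.png

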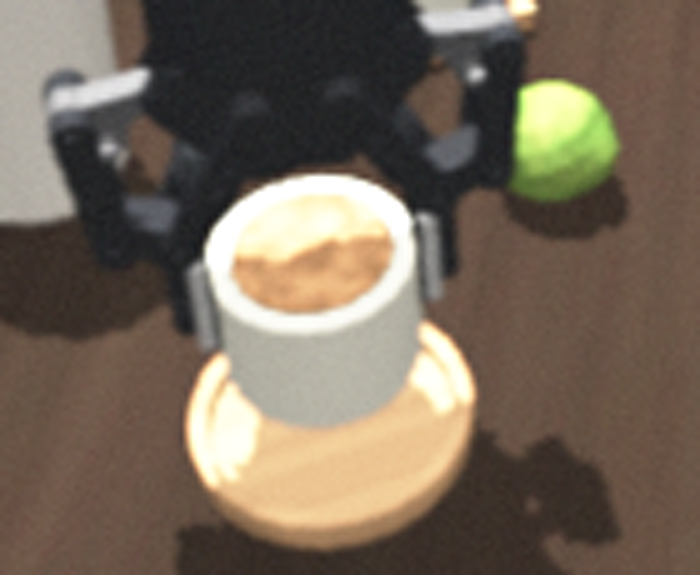

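The pot is upright above the large round trivet and about 3 mm short in y. I'll correct that, set it down and release.

```bash
python3 -m handwheel '[1,0.0075,0.001,0.02,0,0,0, 1,0.0075,0.001,0.045,0,0,0, 1,0.0075,0.001,0.064,0,0,0, 1,0.0075,0.001,0.071,0,0,0, 1,0.0075,0.001,0.071,0,0,0]'; python3 go.py
```

```text
time: 21.65
position: [0.5872, 0.2357, 0.0363]
ee_rot: [0.559, 0.829, -0.001, -0.001]
ft_force: [-5.0, -0.2, 9.1]
width: 0.062
gripper_force: 70.6
now [587.2 235.7  36.3] yaw 22.0 w 62.0 t 21.65 F [-5.  -0.2  9.1] j7 0.25
```

```bash
python3 -m handwheel '[-1,0,0,0,0,0,0, -1,0,0,0,0,0,0, -1,0,0,0,0,0,0, -1,0,0,0,0,0,0, -1,0,0,-0.05,0,0,0, -1,0,0,-0.15,0,0,0, -1,0,0,-0.27,0,0,0, -1,0,0,-0.38,0,0,0, -1,0,-0.1,-0.45,0,0,0, -1,0,-0.2,-0.45,0,0,0]'
python3 -m handwheel '[-1,0,-0.4,0,0,0,0, -1,0,-0.4,0,0,0,0, -1,0,-0.4,0,0,0,0, -1,0,-0.4,0,0,0,0]'
python3 - <<'E'
from h import *
c=cam('side'); cv2.imwrite('pics/s8.png',cv2.resize(c['pixels'][130:370,150:410,::-1],None,fx=2.5,fy=2.5,interpolation=cv2.INTER_CUBIC))
c=cam('top'); P=cloud(c); cv2.imwrite('pics/t8.png',cv2.resize(c['pixels'][150:280,160:350,::-1],None,fx=4.2,fy=4.2,interpolation=cv2.INTER_CUBIC))
for n,x,y,z in(('lr',587,232,.056),('ls',607,14,.056),('sr',443,11,.05),('ss',422,232,.05),('lime',526,111,.035),('stop',526,-106,.045)):
    Q=P.reshape(-1,3); k=(np.hypot(Q[:,0]*1000-x,Q[:,1]*1000-y)<55)&(abs(Q[:,2]-z)<(.012 if n[0]in'ls' and len(n)==2 else .025)); Q=Q[k]
    print(n,len(Q),Q.mean(0).round(4) if len(Q) else '',Q[:,2].std() if len(Q) else '',cv2.minAreaRect((Q[:,:2]*1000).astype(np.float32)) if len(Q) else '')
E
```

```text
time: 22.65
position: [0.5157, 0.2061, 0.2197]
ee_rot: [0.56, 0.829, 0.002, 0.002]
ft_force: [0.1, 0.4, 0.5]
width: 0.0854
gripper_force: 0.0
time: 23.05
position: [0.3602, 0.1435, 0.2154]
ee_rot: [0.559, 0.829, -0.002, -0.002]
ft_force: [1.5, 0.1, 0.3]
width: 0.0855
gripper_force: 0.0
lr 553 [0.5845 0.2346 0.0557] 0.0029589239957790473 ((584.6073608398438, 235.2627410888672), (62.990501403808594, 61.37159729003906), 89.2254409790039)
ls 607 [0.6055 0.0156 0.0555] 0.002896779886087752 ((606.5138549804688, 15.937213897705078), (60.92350387573242, 60.400821685791016), 35.16344451904297)
sr 233 [0.4428 0.0131 0.0499] 0.002807606117769004 ((443.3672180175781, 13.254135131835938), (39.490169525146484, 39.254364013671875), 44.5268440246582)
ss 0   
lime 258 [0.526  0.1109 0.0354] 0.005619186611812334 ((527.131591796875, 111.83941650390625), (43.663089752197266, 41.44701385498047), 20.359970092773438)
stop 53 [ 0.5255 -0.1057  0.0424] 0.010377246767785097 ((527.4019775390625, -107.3942642211914), (15.462594985961914, 23.090635299682617), 45.75364685058594)
```

View pics/s8.png

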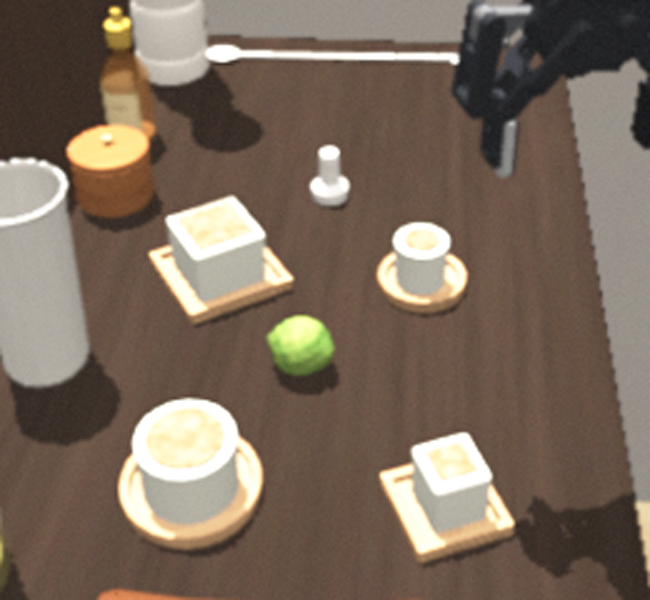

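View pics/t8.png

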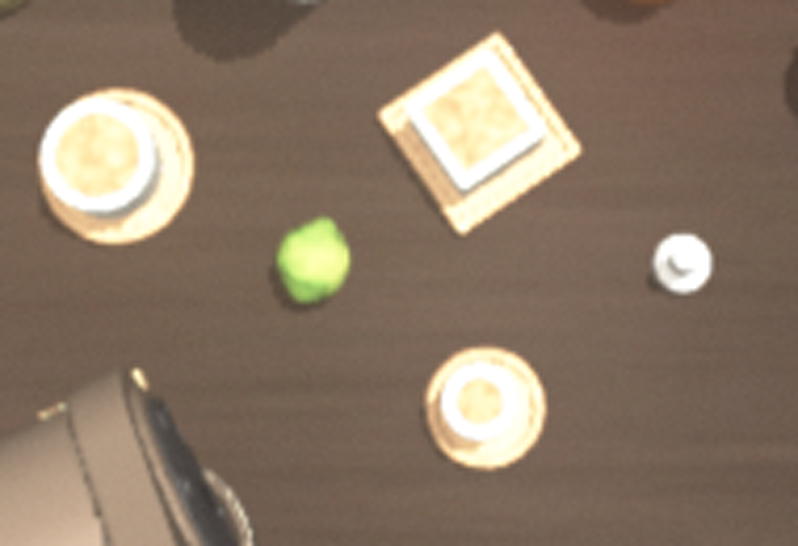

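All four pots look seated, and the lime and stopper haven't moved. The top view doesn't show the small square pot because the arm covers it, so I'll check that one from the side depth.

Run:
```python
from h import *
c=cam('side'); P=cloud(c).reshape(-1,3)*1000
for n,x,y,z in(('ss',421,232,50),('sr',443,12,50),('ls',607,15,56),('lr',585,235,56)):
    Q=P[(np.hypot(P[:,0]-x,P[:,1]-y)<50)&(abs(P[:,2]-z)<6)]
    T=P[(np.hypot(P[:,0]-x,P[:,1]-y)<(15 if n[0]=='s' else 24))&(P[:,2]>30)&(P[:,2]<70)]
    A=np.c_[T[:,:2]-[x,y],np.ones(len(T))]; s=np.linalg.lstsq(A,T[:,2],rcond=None)[0]
    print(n,'top z',s[2].round(1),'tilt deg',np.degrees(s[:2]).round(1),cv2.minAreaRect(Q[:,:2].astype(np.float32)))
```

```text
ss top z 49.0 tilt deg [-0.7 -1. ] ((420.11053466796875, 233.0010986328125), (38.321475982666016, 38.86953353881836), 26.121292114257812)
sr top z 48.7 tilt deg [ 1.5 -1. ] ((443.6131591796875, 13.614492416381836), (40.40244674682617, 41.08456802368164), 44.162410736083984)
ls top z 54.7 tilt deg [0.2 0.1] ((607.0526123046875, 16.58745574951172), (59.537471771240234, 61.951934814453125), 35.6713752746582)
lr top z 55.2 tilt deg [0.3 0.1] ((586.5628662109375, 234.6111297607422), (63.761558532714844, 63.300758361816406), 22.722814559936523)
```

All four pots are flat, at the right height and centred to within a few millimetres. Handing in.

```bash
python3 -c "
from bench import ctrl; print(ctrl.job_done())"
```

```text
the job is handed in; nothing more can be done
None
```

All four pots are seated flat in their matching trivets with the square ones lined up to their recesses, the lime and stopper were left where they stood, and the job was handed in at about 23 s.

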